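# Snap the pail's lid shut round its rim

## Robot

A 6-joint arm with a two-finger parallel gripper is mounted at the origin on the work surface. World frame = base frame: x ahead of the robot, y to its left, z up, the work surface at z = 0. Lengths are in m, angles in rad, forces in N, time in s.
With the tool pointing down it reaches from about 0.25 to 0.725 m from the base axis. Payload 9.7 kg.
Tool frame: the origin (TCP) lies at the very end of the fingers, on their centre line; the grasp point (between the pads) lies 19 mm behind it; z points along the fingers, y is the direction in which the jaws open and shut (so a half turn about z gives the same grasp; the last joint's range is limited). The gripper opens to 85 mm and grips with 20 to 120 N. Pads are 22 mm wide; open, the fingers measure 114 mm over their backs; the gripper's body (76 mm by 85 mm) begins 54 mm behind the grasp point. The pads swing forward as they close: fully open they stand 13 mm farther back than shut.
Start: joints at [1.206, 0.087, 0.176, 1.66, 0, 1.571], TCP at [0.196, 0.514, 0.231] pointing down, gripper open.
Joint ranges: [-3.13, 3.13], [-0.85, 1.81], [-1.15, 1.24], [-2.2, 2.28], [-1.44, 1.52], [-3.14, 3.14]. Speed limits (rad/s): [2.22, 2.22, 2.57, 3.14, 3.14, 3.14].

## Interface

Orientations are given as a rotation vector (axis times angle).
In Python, from rig import env gives the robot as it stands. The module is installed in compiled form; this text tells all that it offers.
- The arm moves only by the tool apply_moves, never from a script. Its arguments are lists of equal length, an entry for each row: "dp": the shift along the world's x, y, z in units of 30 mm (1.0 is 30 mm), a list of three; "delta_rot": the turn, a rotation vector about the world's x, y, z in units of 6 degrees (1.0 is 6 degrees), a list of three; "fingers": the closure, from 0 (fully open) to 1 (shut). In form: {"dp": [[dx, dy, dz], ...], "delta_rot": [[ax, ay, az], ...], "fingers": [fingers, ...]}. A call has 1 to 20 rows; each row is the pose to reach, as a shift and turn from the pose measured when the call began; what a row does not reach only later rows make up. A row lasts 1/10 s, in which the tool goes at most 50 mm and 8.59 degrees, less where a joint would pass 70% of its speed; a pose out of reach is approached as far as the arm can. A call with a gripper value outside its range is refused whole. The fingers move at their own pace and stop on an object; "grip_force" is the grip in N (left out, the last holds). Time passes only in rows, so rows that repeat a pose let the fingers close. It gives the time, the measured TCP pose, the force and the opening at its end, in the units of the state.
- env.read_state(): the state, without advancing time (a new reading comes with each control period).
- env.camera(name): name is "scene" or "top" or "wrist"; returns the picture (400x640x3 uint8, red, green, blue); there is no depth.
- env.get_calibration(name): a dict with "fx", "fy", "cx", "cy" (pixels), "k1" (the pictures are not rectified: a ray, as slopes to the right and down, at radius r is drawn at 1 + k1 r^2 times it, then the intrinsics apply), "position" and "orientation" of the camera in the world. Camera axes: x right, y down, z forward; pixel columns grow to the right and rows downward; lengths in m; the calibration is good to about 2 mm. A picture is of the moment at which its call begins: read the wrist's pose just before it. get_calibration takes no time and is no camera call; for the wrist camera it gives the pose at the moment of the call.
- env.job_done(): hands the job in, once; it reports no verdict.
The state is a dict: "clock": time; "joint_positions": joint angles; "joint_velocities": joint speeds; "effort": joint torques, N m; "ee_pos": TCP position; "orientation": TCP orientation; "ft_force": force on the tool from outside, world axes, zero at the start; "ft_torque": the same for the moment, N m; "width": opening from 0.0 (shut) to 1.0 (fully open).
Only numpy, scipy, OpenCV 4.12 (cv2) and the standard library are available. Lean on these libraries where they do the work, as an engineer would, in place of code of your own. Each camera call takes 0.05 s, during which the arm holds its last target. There are 200 camera calls.

## Task

The lid of the pail is on but not snapped shut: run your fingertips along its raised rim and gently press it fully down all the way round, one section after the other, starting at the section just anticlockwise of the pull tab (seen from above) and going anticlockwise until you are back at the tab. Until the round is done keep the fingertips on or close over the rim, without lifting off high or cutting across the lid. Leave the pail standing where it is, the soap on its lid, and everything else on the shelf alone; then move clear.

Things in the scene. Friction and masses are not known exactly. Their poses are not given: they have to be found in the camera images.
- pail: round white plastic pail, full, about 2 kg, loose, with a red lid on it: 208 mm across, flat top 112 mm above the shelf. Origin: centre of the underside, z up, x towards the pull tab. A 10 mm wide rim circles the lid 95 mm from the axis, in six arched 60 degree sections, numbered anticlockwise from the tab seen from above (middle of section k at 60*k - 30 degrees from x)
- tab (a point): outer end of the flat pull tab (24 mm wide, 5 mm thick) that sticks out of the lid's edge between rim sections 6 and 1, 136 mm from the pail's axis, 108 mm above the shelf
- rim1 (a joint): how far rim section 1 is pressed down, m: 0 fully raised, 0.008 fully home on its stop (from 0.0055 it counts as down). It yields straight down under about 3 N and stays where it is left
- crest1 (a point): top of the middle of rim section 1, moves with it: 126 mm above the shelf when raised, 118 mm fully home. The section is level over its middle 24 degrees and slopes 6 mm down (at about 15 degrees) to both ends, so that a fingertip following the rim rides onto it
- rim2 (a joint): how far rim section 2 is pressed down, m: 0 fully raised, 0.008 fully home on its stop (from 0.0055 it counts as down). It yields straight down under about 3 N and stays where it is left
- crest2 (a point): top of the middle of rim section 2, moves with it: 126 mm above the shelf when raised, 118 mm fully home. The section is level over its middle 24 degrees and slopes 6 mm down (at about 15 degrees) to both ends, so that a fingertip following the rim rides onto it
- rim3 (a joint): how far rim section 3 is pressed down, m: 0 fully raised, 0.008 fully home on its stop (from 0.0055 it counts as down). It yields straight down under about 3 N and stays where it is left
- crest3 (a point): top of the middle of rim section 3, moves with it: 126 mm above the shelf when raised, 118 mm fully home. The section is level over its middle 24 degrees and slopes 6 mm down (at about 15 degrees) to both ends, so that a fingertip following the rim rides onto it
- rim4 (a joint): how far rim section 4 is pressed down, m: 0 fully raised, 0.008 fully home on its stop (from 0.0055 it counts as down). It yields straight down under about 3 N and stays where it is left
- crest4 (a point): top of the middle of rim section 4, moves with it: 126 mm above the shelf when raised, 118 mm fully home. The section is level over its middle 24 degrees and slopes 6 mm down (at about 15 degrees) to both ends, so that a fingertip following the rim rides onto it
- rim5 (a joint): how far rim section 5 is pressed down, m: 0 fully raised, 0.008 fully home on its stop (from 0.0055 it counts as down). It yields straight down under about 3 N and stays where it is left
- crest5 (a point): top of the middle of rim section 5, moves with it: 126 mm above the shelf when raised, 118 mm fully home. The section is level over its middle 24 degrees and slopes 6 mm down (at about 15 degrees) to both ends, so that a fingertip following the rim rides onto it
- rim6 (a joint): how far rim section 6 is pressed down, m: 0 fully raised, 0.008 fully home on its stop (from 0.0055 it counts as down). It yields straight down under about 3 N and stays where it is left
- crest6 (a point): top of the middle of rim section 6, moves with it: 126 mm above the shelf when raised, 118 mm fully home. The section is level over its middle 24 degrees and slopes 6 mm down (at about 15 degrees) to both ends, so that a fingertip following the rim rides onto it
- soap: bar of pale soap 62 x 42 x 22 mm (thickness), lying in the middle of the lid, long side along its own x; origin at the centre of its underside. Bystander: leave it on the lid
- ladle: stainless steel sauna ladle: cup 84 mm across and 45 mm high, origin under the cup; its thin handle runs 270 mm along its own -x. Bystander
- crock: lidded terracotta crock, 120 mm across, 152 mm high, with a hinged wire handle folded down along its own +x side; origin at the centre of its underside. Bystander
- brush_holder: wooden brush holder, open box 75 x 110 x 90 mm with two upright brush handles up to 158 mm high; origin at the centre of its underside. Bystander
- dispenser: white plastic push dispenser, 68 mm across, 172 mm high; origin at the centre of its underside. Bystander
- scrub: wooden scrubbing brush 130 x 50 x 40 mm; origin at the centre of its underside. Bystander
- cup: dark wooden mug 80 mm across, 70 mm high; origin at the centre of its underside. Bystander

How it is judged:
On the way, in this order (a step that is already met when the one before it is completed fails the run):
1. rim section 1 is pressed down (the first anticlockwise of the tab) (value of joint rim1 above 0.0055 m), for 0.1 s.
2. rim section 2 is pressed down, after the one before it (value of joint rim2 above 0.0055 m), for 0.1 s.
3. rim section 3 is pressed down, after the one before it (value of joint rim3 above 0.0055 m), for 0.1 s.
4. rim section 4 is pressed down, after the one before it (value of joint rim4 above 0.0055 m), for 0.1 s.
5. rim section 5 is pressed down, after the one before it (value of joint rim5 above 0.0055 m), for 0.1 s.
6. rim section 6 is pressed down, after the one before it (value of joint rim6 above 0.0055 m), for 0.1 s.
At the end, for the whole second after the job is handed in: All six rim sections are at least 5.5 mm down (of 8 mm); the pail stands upright (within 0.05 rad) and still, within 25 mm of where it was, with the soap lying on the lid within 50 mm of its middle (value of joint each of rim1, rim2, rim3, rim4, rim5, rim6 above 0.0055 m and distance of pail from where it was at the start of the episode below 0.025 m and angle between pail's own z axis and vertical below 0.05 rad and linear speed of pail below 0.01 m/s and horizontal distance between soap and pail below 0.05 m and z of soap in the frame of pail above 0.105 m); the robot touches nothing.
It fails at once if the pail is lifted (8 mm), tipped (0.1 rad) or shifted more than 25 mm (height (world z) of pail above 0.008 m or angle between pail's own z axis and vertical above 0.1 rad or distance of pail from where it was at the start of the episode above 0.025 m).
It fails at once if the pail or its lid is pressed harder than 35 N (contact force between the arm and pail above 35 N).
It fails at once if before the round is done the hand rises 60 mm off the rim or strays 45 mm inside or outside it ((value of joint rim1 above 0.0055 m and not (value of joint rim6 above 0.0055 m)) and (z of the grasp point in the frame of pail above 0.2 m or horizontal distance between the grasp point and pail below 0.05 m or horizontal distance between the grasp point and pail above 0.14 m)).
It fails at once if a bystander is moved more than 30 mm (the soap 40 mm) or lifted (distance of soap from where it was at the start of the episode above 0.04 m or distance of any of ladle, crock, brush_holder, dispenser, scrub, cup from where it was at the start of the episode above 0.03 m).
It also fails if it takes over 64 s, if anything falls off the work surface, if the arm or the gripper's body presses on something with over 40 N, if the wrist force passes 120 N, or if a joint passes its speed limit or range.

## Working session

There is one attempt and no reset: what is moved stays moved. The work goes in short steps, Python scripts to look and compute and a tool call to move; the robot and the scene stay as the last step left them, time stands still between calls to the robot, and variables do not carry over. Pictures are saved under pics/ and viewed, about 8 in all and at most 12, crops included, and the job is handed in when it is done.

Besides the shell and the picture viewer there is one more tool, called after "Request:" in YAML: its name, and indented under it one key for each argument. apply_moves: Moves the arm, as the interface text tells. Its arguments: {"type":"object","properties":{"dp":{"type":"array"},"delta_rot":{"type":"array"},"fingers":{"type":"array"},"grip_force":{"type":"number"}},"required":["dp","delta_rot","fingers"]}

```bash
mkdir -p pics; cat > h.py <<'E'
import numpy as np,cv2
from scipy.spatial.transform import Rotation as R
from rig import env
def rays(c,px):
    K=np.array([[c['fx'],0,c['cx']],[0,c['fy'],c['cy']],[0,0,1]],float)
    u=cv2.undistortPoints(np.array(px,float).reshape(-1,1,2),K,np.array([c['k1'],0,0,0,0.])).reshape(-1,2)
    o=np.array(c['orientation'],float)
    M=R.from_rotvec(o).as_matrix() if o.size==3 else o
    return np.c_[u,np.ones(len(u))]@M.T
def onplane(c,px,z):
    d=rays(c,px);p=np.array(c['position']);return p+d*((z-p[2])/d[:,2])[:,None]
E
python3 - <<'E'
from h import *
ims={}
for n in ("scene","top"):
    c=env.get_calibration(n);print(n,c)
    cv2.imwrite(f'pics/{n}0.png',env.camera(n)[:,:,::-1])
s=env.read_state();print({k:np.round(v,3) for k,v in s.items()})
E
```

```text
scene {'fx': 378.7510726645223, 'fy': 378.7510726645223, 'cx': 312.67101862919884, 'cy': 198.97977325222186, 'k1': -0.03770170859084772, 'position': array([1.24012659, 0.27552712, 0.77225154]), 'orientation': array([-1.42677837, -2.09504659,  0.90891213])}
top {'fx': 439.6768195857986, 'fy': 439.6768195857986, 'cx': 315.79800005422146, 'cy': 198.61096033963068, 'k1': 0.03731381275299115, 'position': array([ 0.29572412, -0.00139692,  1.31482905]), 'orientation': array([-2.1249789 ,  2.07724088, -0.24109912])}
{'clock': np.float64(0.1), 'joint_positions': array([1.206, 0.087, 0.175, 1.66 , 0.   , 1.571]), 'joint_velocities': array([-0.   , -0.001,  0.003, -0.001, -0.001,  0.003]), 'effort': array([-0.0000e+00, -5.2156e+01,  4.6565e+01,  1.6000e-02, -0.0000e+00,
        0.0000e+00]), 'ee_pos': array([0.196, 0.514, 0.231]), 'orientation': array([-5.700e-01, -3.089e+00,  2.000e-03]), 'ft_force': array([-0.89 , -0.41 ,  0.494]), 'ft_torque': array([-0.015, -0.036,  0.002]), 'width': np.float64(0.994)}
```

View pics/top0.png

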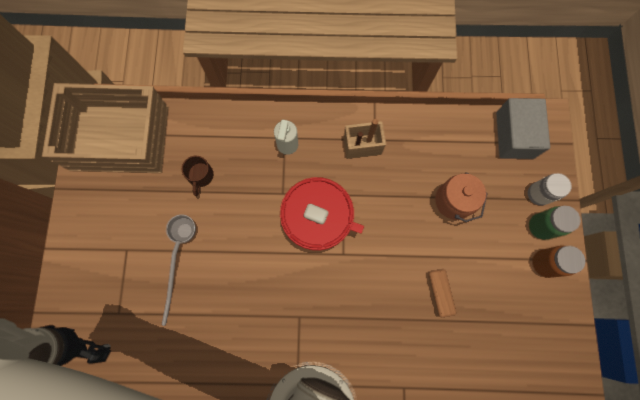

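View pics/scene0.png

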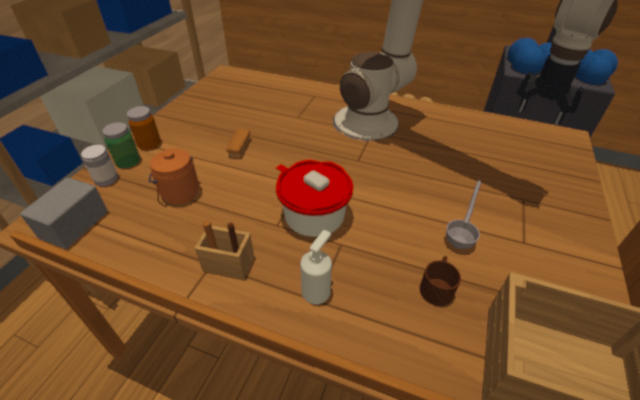

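The top view shows the red lid centred near (317,214), with the tab at about (357,229) and the soap in the middle. The scene view agrees. In both, the arm is off to the left, clear of the lid.

```bash
python3 - <<'E'
from h import *
for n in ("top","scene"):
    im=cv2.imread(f'pics/{n}0.png');c=env.get_calibration(n)
    h=cv2.cvtColor(im,cv2.COLOR_BGR2HSV)
    m=(((h[...,0]<5)|(h[...,0]>174))&(h[...,1]>190)&(h[...,2]>90)).astype(np.uint8)
    ct=max(cv2.findContours(m,cv2.RETR_EXTERNAL,cv2.CHAIN_APPROX_NONE)[0],key=cv2.contourArea).reshape(-1,2)
    P=onplane(c,ct,0.110)[:,:2];k=np.ones(len(P),bool)
    for _ in range(6):
        A=np.c_[2*P[k],np.ones(k.sum())];s=np.linalg.lstsq(A,(P[k]**2).sum(1),rcond=None)[0]
        r=np.sqrt(s[2]+s[:2]@s[:2]);d=np.linalg.norm(P-s[:2],axis=1)-r;k=np.abs(d)<0.004
    t=P[d>0.012]-s[:2];a=np.degrees(np.arctan2(t[:,1].mean(),t[:,0].mean()))
    print(n,s[:2].round(4),r.round(4),'kept',k.mean().round(2),'tab',a.round(1),(d.max()+r).round(4),len(t))
    cen=s[:2]
    if n=="top":
        for i in range(1,7):
            b=np.radians(a+60*i-30);print(i,(cen+.095*np.array([np.cos(b),np.sin(b)])).round(4))
E
```

```text
top [ 0.5803 -0.0761] 0.0116 kept 0.79 tab nan 0.0172 0
1 [nan nan]
2 [nan nan]
3 [nan nan]
4 [nan nan]
5 [nan nan]
6 [nan nan]
scene [ 0.5343 -0.004 ] 0.1071 kept 0.63 tab -109.5 0.1275 6<stdin>:11: RuntimeWarning: Mean of empty slice.
  ret = ret.dtype.type(ret / rcount)
```

```bash
python3 - <<'E'
from h import *
im=cv2.imread('pics/top0.png');h=cv2.cvtColor(im,cv2.COLOR_BGR2HSV)
print([h[y,x].tolist() for x,y in((300,230),(317,182),(357,229),(335,200),(300,195),(400,215))])
c=env.get_calibration('top')
m=(((h[...,0]<6)|(h[...,0]>172))&(h[...,1]>170)&(h[...,2]>60)).astype(np.uint8)
m[:,:260]=0;m[:,380:]=0;m[:160]=0;m[265:]=0
ct=max(cv2.findContours(m,cv2.RETR_EXTERNAL,cv2.CHAIN_APPROX_NONE)[0],key=cv2.contourArea).reshape(-1,2)
print(cv2.boundingRect(ct))
P=onplane(c,ct,0.110)[:,:2];k=np.ones(len(P),bool)
for _ in range(8):
    A=np.c_[2*P[k],np.ones(k.sum())];s=np.linalg.lstsq(A,(P[k]**2).sum(1),rcond=None)[0]
    r=np.sqrt(s[2]+s[:2]@s[:2]);d=np.linalg.norm(P-s[:2],axis=1)-r;k=np.abs(d)<0.004
t=P[d>0.012]-s[:2];a=np.degrees(np.arctan2(t[:,1].mean(),t[:,0].mean()))
print(s[:2].round(4),r.round(4),'kept',k.mean().round(2),'tab',a.round(1),(d.max()+r).round(4),len(t))
E
```

```text
[[1, 177, 189], [1, 182, 179], [1, 177, 190], [1, 179, 188], [1, 182, 186], [14, 133, 157]]
(280, 177, 84, 73)
[ 0.5345 -0.0023] 0.1023 kept 0.89 tab -109.1 0.1347 20
```

Both views agree: centre (0.5345, -0.003), radius 0.102 and 0.107 (0.104 given), tab at -109.3°. Next is a high approach with the gripper shut, over section 1 at (0.552, -0.096).

Request:
apply_moves:
  dp:
    - [0.6, -1.0, 0]
    - [1.2, -2.0, 0]
    - [1.9, -3.2, 0]
    - [2.6, -4.4, 0]
    - [3.3, -5.6, 0]
    - [4.0, -6.8, 0]
    - [4.7, -8.0, 0]
    - [5.4, -9.2, 0]
    - [6.1, -10.4, 0]
    - [6.8, -11.6, 0]
    - [7.5, -12.8, 0]
    - [8.2, -14.0, 0]
    - [8.9, -15.2, 0]
    - [9.6, -16.4, 0]
    - [10.3, -17.6, 0]
    - [10.9, -18.6, 0]
    - [11.4, -19.5, 0]
    - [11.8, -20.2, 0]
    - [11.87, -20.33, 0]
    - [11.87, -20.33, 0]
  delta_rot:
    - [0, 0, -0.6]
    - [0, 0, -1.2]
    - [0, 0, -1.8]
    - [0, 0, -2.4]
    - [0, 0, -3.1]
    - [0, 0, -3.8]
    - [0, 0, -4.5]
    - [0, 0, -5.2]
    - [0, 0, -5.9]
    - [0, 0, -6.6]
    - [0, 0, -7.3]
    - [0, 0, -8.0]
    - [0, 0, -8.7]
    - [0, 0, -9.4]
    - [0, 0, -10.0]
    - [0, 0, -10.6]
    - [0, 0, -11.1]
    - [0, 0, -11.5]
    - [0, 0, -11.5]
    - [0, 0, -11.5]
  fingers: [1, 1, 1, 1, 1, 1, 1, 1, 1, 1, 1, 1, 1, 1, 1, 1, 1, 1, 1, 1]
  grip_force: 20

```text
clock: 2.1
ee_pos: [0.5521, -0.0966, 0.23]
orientation: [-2.218, -2.222, 0.002]
ft_force: [0.1, -0.7, -0.1]
width: -0.006
```

Request:
apply_moves:
  dp:
    - [0, 0, -0.8]
    - [0, 0, -1.6]
    - [0, 0, -2.3]
    - [0, 0, -2.8]
    - [0, 0, -3.1]
    - [0, 0, -3.1]
    - [0, 0, -3.1]
  delta_rot:
    - [0, 0, 0]
    - [0, 0, 0]
    - [0, 0, 0]
    - [0, 0, 0]
    - [0, 0, 0]
    - [0, 0, 0]
    - [0, 0, 0]
  fingers: [1, 1, 1, 1, 1, 1, 1]

```text
clock: 2.8
ee_pos: [0.5523, -0.0964, 0.1379]
orientation: [-2.219, -2.223, 0.002]
ft_force: [-0.6, 0.7, 0.4]
width: -0.003
```

```bash
python3 - <<'E'
from h import *
a=env.camera('wrist');b=env.camera('scene')[100:300,200:440]
b=cv2.resize(b,(480,400),interpolation=cv2.INTER_CUBIC)
cv2.imwrite('pics/w1.png',a[:,:,::-1]);cv2.imwrite('pics/s1.png',b[:,:,::-1])
E
```

```text
(no output)
```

View pics/w1.png

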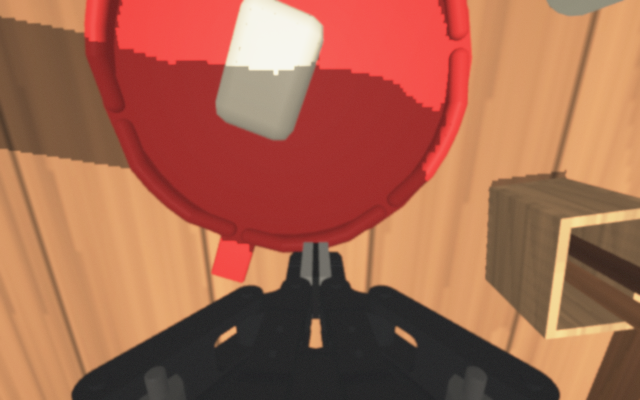

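View pics/s1.png

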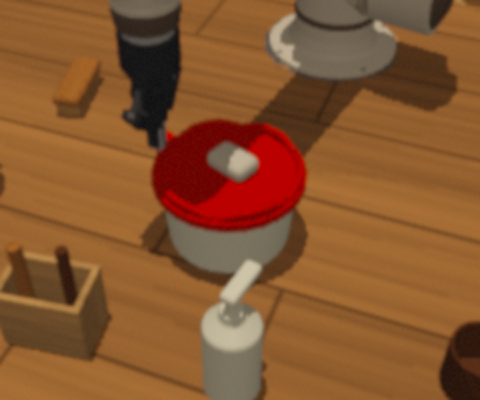

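The wrist view shows the fingertips at (315,245), midway along section 1. The section joints are at about (240,232) by the tab, (385,208), (458,42) and (118,115). A quick check of those joints against the estimate:

```bash
python3 - <<'E'
from h import *
c=env.get_calibration('wrist')
p=onplane(c,[(240,232),(385,208),(458,42),(118,115)],0.119)[:,:2]
d=p-[.5345,-.003];print(p.round(4),np.linalg.norm(d,axis=1).round(4),np.degrees(np.arctan2(d[:,1],d[:,0])).round(1))
E
```

```text
[[ 0.5061 -0.0917]
 [ 0.5959 -0.0756]
 [ 0.6267  0.0149]
 [ 0.4439 -0.0214]] [0.0931 0.0951 0.0939 0.0925] [-107.7  -49.8   11.  -168.5]
```

The joints come out at radius 93–95 mm, about 60° apart and matching the estimate. Pressing section 1 slowly.

Request:
apply_moves:
  dp:
    - [0, 0, -0.15]
    - [0, 0, -0.3]
    - [0, 0, -0.38]
    - [0, 0, -0.45]
    - [0, 0, -0.5]
    - [0, 0, -0.55]
    - [0, 0, -0.6]
    - [0, 0, -0.64]
    - [0, 0, -0.64]
    - [0, 0, -0.64]
  delta_rot:
    - [0, 0, 0]
    - [0, 0, 0]
    - [0, 0, 0]
    - [0, 0, 0]
    - [0, 0, 0]
    - [0, 0, 0]
    - [0, 0, 0]
    - [0, 0, 0]
    - [0, 0, 0]
    - [0, 0, 0]
  fingers: [1, 1, 1, 1, 1, 1, 1, 1, 1, 1]

```text
clock: 3.9
ee_pos: [0.5526, -0.0967, 0.1188]
orientation: [-2.219, -2.223, 0.001]
ft_force: [-0.3, 0.1, 1.7]
width: 0.002
```

Request:
apply_moves:
  dp:
    - [0, 0, -0.02]
    - [0, 0, -0.04]
    - [0, 0, -0.04]
  delta_rot:
    - [0, 0, 0]
    - [0, 0, 0]
    - [0, 0, 0]
  fingers: [1, 1, 1]

```text
clock: 4.2
ee_pos: [0.5526, -0.0967, 0.1179]
orientation: [-2.219, -2.223, 0.001]
ft_force: [-0.7, -1.1, 4.4]
width: -0.004
```

At the stop: z 0.1179 with the force rising to 4.4 N. On to section 2, low over the rim arc.

Request:
apply_moves:
  dp:
    - [0, 0, 0.25]
    - [0.25, 0.08, 0.4]
    - [0.6, 0.22, 0.4]
    - [1.01, 0.4, 0.4]
    - [1.45, 0.72, 0.4]
    - [1.85, 1.12, 0.4]
    - [2.15, 1.58, 0.4]
    - [2.33, 1.95, 0.4]
    - [2.38, 2.08, 0.4]
    - [2.38, 2.08, 0.32]
    - [2.38, 2.08, 0.25]
    - [2.38, 2.08, 0.19]
    - [2.38, 2.08, 0.13]
    - [2.38, 2.08, 0.07]
    - [2.38, 2.08, 0.02]
    - [2.38, 2.08, -0.01]
    - [2.38, 2.08, -0.01]
    - [2.38, 2.08, -0.01]
  delta_rot:
    - [0, 0, 0]
    - [0, 0, 0]
    - [0, 0, 0]
    - [0, 0, 0]
    - [0, 0, 0]
    - [0, 0, 0]
    - [0, 0, 0]
    - [0, 0, 0]
    - [0, 0, 0]
    - [0, 0, 0]
    - [0, 0, 0]
    - [0, 0, 0]
    - [0, 0, 0]
    - [0, 0, 0]
    - [0, 0, 0]
    - [0, 0, 0]
    - [0, 0, 0]
    - [0, 0, 0]
  fingers: [1, 1, 1, 1, 1, 1, 1, 1, 1, 1, 1, 1, 1, 1, 1, 1, 1, 1]

```text
clock: 6.0
ee_pos: [0.624, -0.0345, 0.1179]
orientation: [-2.22, -2.223, 0.001]
ft_force: [-2.1, 1.3, 5.3]
width: 0.001
```

Request:
apply_moves:
  dp:
    - [0, 0, 0.25]
    - [0.06, 0.22, 0.4]
    - [0.14, 0.65, 0.4]
    - [0.18, 1.09, 0.4]
    - [0.12, 1.65, 0.4]
    - [-0.02, 2.17, 0.4]
    - [-0.28, 2.67, 0.4]
    - [-0.52, 3.03, 0.4]
    - [-0.58, 3.12, 0.4]
    - [-0.58, 3.12, 0.32]
    - [-0.58, 3.12, 0.25]
    - [-0.58, 3.12, 0.19]
    - [-0.58, 3.12, 0.13]
    - [-0.58, 3.12, 0.07]
    - [-0.58, 3.12, 0.02]
    - [-0.58, 3.12, -0.01]
    - [-0.58, 3.12, -0.01]
    - [-0.58, 3.12, -0.01]
  delta_rot:
    - [0, 0, 0]
    - [0, 0, 0]
    - [0, 0, 0]
    - [0, 0, 0]
    - [0, 0, 0]
    - [0, 0, 0]
    - [0, 0, 0]
    - [0, 0, 0]
    - [0, 0, 0]
    - [0, 0, 0]
    - [0, 0, 0]
    - [0, 0, 0]
    - [0, 0, 0]
    - [0, 0, 0]
    - [0, 0, 0]
    - [0, 0, 0]
    - [0, 0, 0]
    - [0, 0, 0]
  fingers: [1, 1, 1, 1, 1, 1, 1, 1, 1, 1, 1, 1, 1, 1, 1, 1, 1, 1]

```text
clock: 7.8
ee_pos: [0.6067, 0.059, 0.1179]
orientation: [2.22, 2.223, -0.001]
ft_force: [-1.3, -0.2, 5.1]
width: 0.001
```

Request:
apply_moves:
  dp:
    - [0, 0, 0.25]
    - [-0.15, 0.14, 0.4]
    - [-0.48, 0.42, 0.4]
    - [-0.86, 0.69, 0.4]
    - [-1.36, 0.92, 0.4]
    - [-1.89, 1.06, 0.4]
    - [-2.45, 1.1, 0.4]
    - [-2.87, 1.07, 0.4]
    - [-2.99, 1.05, 0.4]
    - [-2.99, 1.05, 0.32]
    - [-2.99, 1.05, 0.25]
    - [-2.99, 1.05, 0.19]
    - [-2.99, 1.05, 0.13]
    - [-2.99, 1.05, 0.07]
    - [-2.99, 1.05, 0.02]
    - [-2.99, 1.05, -0.01]
    - [-2.99, 1.05, -0.01]
    - [-2.99, 1.05, -0.01]
  delta_rot:
    - [0, 0, 0]
    - [0, 0, 0]
    - [0, 0, 0]
    - [0, 0, 0]
    - [0, 0, 0]
    - [0, 0, 0]
    - [0, 0, 0]
    - [0, 0, 0]
    - [0, 0, 0]
    - [0, 0, 0]
    - [0, 0, 0]
    - [0, 0, 0]
    - [0, 0, 0]
    - [0, 0, 0]
    - [0, 0, 0]
    - [0, 0, 0]
    - [0, 0, 0]
    - [0, 0, 0]
  fingers: [1, 1, 1, 1, 1, 1, 1, 1, 1, 1, 1, 1, 1, 1, 1, 1, 1, 1]

```text
clock: 9.6
ee_pos: [0.5172, 0.0906, 0.1179]
orientation: [2.22, 2.223, 0.0]
ft_force: [-0.8, 2.8, 4.4]
width: -0.002
```

Request:
apply_moves:
  dp:
    - [0, 0, 0.25]
    - [-0.25, -0.08, 0.4]
    - [-0.62, -0.22, 0.4]
    - [-1.04, -0.4, 0.4]
    - [-1.47, -0.72, 0.4]
    - [-1.87, -1.11, 0.4]
    - [-2.18, -1.57, 0.4]
    - [-2.36, -1.94, 0.4]
    - [-2.41, -2.07, 0.4]
    - [-2.41, -2.07, 0.32]
    - [-2.41, -2.07, 0.25]
    - [-2.41, -2.07, 0.19]
    - [-2.41, -2.07, 0.13]
    - [-2.41, -2.07, 0.07]
    - [-2.41, -2.07, 0.02]
    - [-2.41, -2.07, -0.01]
    - [-2.41, -2.07, -0.01]
    - [-2.41, -2.07, -0.01]
  delta_rot:
    - [0, 0, 0]
    - [0, 0, 0]
    - [0, 0, 0]
    - [0, 0, 0]
    - [0, 0, 0]
    - [0, 0, 0]
    - [0, 0, 0]
    - [0, 0, 0]
    - [0, 0, 0]
    - [0, 0, 0]
    - [0, 0, 0]
    - [0, 0, 0]
    - [0, 0, 0]
    - [0, 0, 0]
    - [0, 0, 0]
    - [0, 0, 0]
    - [0, 0, 0]
    - [0, 0, 0]
  fingers: [1, 1, 1, 1, 1, 1, 1, 1, 1, 1, 1, 1, 1, 1, 1, 1, 1, 1]

```text
clock: 11.4
ee_pos: [0.4451, 0.0286, 0.1178]
orientation: [2.219, 2.222, 0.001]
ft_force: [-0.9, -1.1, 5.2]
width: 0.001
```

Request:
apply_moves:
  dp:
    - [0, 0, 0.25]
    - [-0.06, -0.22, 0.4]
    - [-0.14, -0.65, 0.4]
    - [-0.19, -1.09, 0.4]
    - [-0.12, -1.65, 0.4]
    - [0.02, -2.17, 0.4]
    - [0.28, -2.67, 0.4]
    - [0.52, -3.03, 0.4]
    - [0.58, -3.12, 0.4]
    - [0.58, -3.12, 0.32]
    - [0.58, -3.12, 0.25]
    - [0.58, -3.12, 0.19]
    - [0.58, -3.12, 0.13]
    - [0.58, -3.12, 0.07]
    - [0.58, -3.12, 0.02]
    - [0.58, -3.12, -0.01]
    - [0.58, -3.12, -0.01]
    - [0.58, -3.12, -0.01]
  delta_rot:
    - [0, 0, 0]
    - [0, 0, 0]
    - [0, 0, 0]
    - [0, 0, 0]
    - [0, 0, 0]
    - [0, 0, 0]
    - [0, 0, 0]
    - [0, 0, 0]
    - [0, 0, 0]
    - [0, 0, 0]
    - [0, 0, 0]
    - [0, 0, 0]
    - [0, 0, 0]
    - [0, 0, 0]
    - [0, 0, 0]
    - [0, 0, 0]
    - [0, 0, 0]
    - [0, 0, 0]
  fingers: [1, 1, 1, 1, 1, 1, 1, 1, 1, 1, 1, 1, 1, 1, 1, 1, 1, 1]

```text
clock: 13.2
ee_pos: [0.4624, -0.0649, 0.1179]
orientation: [2.219, 2.223, 0.002]
ft_force: [-3.8, -0.8, 5.6]
width: 0.001
```

All six sections reached the stop at z 0.118 with about 5 N. Now lifting clear and checking.

Request:
apply_moves:
  dp:
    - [0, 0, 0.3]
    - [0, 0, 0.8]
    - [0, 0, 1.6]
    - [0, 0, 2.6]
    - [0, 0, 3.6]
    - [0, 0, 4.4]
    - [-0.5, -0.8, 4.6]
    - [-1, -1.8, 4.6]
    - [-1.5, -2.6, 4.6]
    - [-2, -3.4, 4.6]
    - [-2, -3.8, 4.6]
    - [-2, -3.8, 4.6]
    - [-2, -3.8, 4.6]
  delta_rot:
    - [0, 0, 0]
    - [0, 0, 0]
    - [0, 0, 0]
    - [0, 0, 0]
    - [0, 0, 0]
    - [0, 0, 0]
    - [0, 0, 0]
    - [0, 0, 0]
    - [0, 0, 0]
    - [0, 0, 0]
    - [0, 0, 0]
    - [0, 0, 0]
    - [0, 0, 0]
  fingers: [1, 1, 1, 1, 1, 1, 1, 1, 1, 1, 1, 1, 1]

```text
clock: 14.5
ee_pos: [0.4029, -0.1787, 0.2562]
orientation: [2.22, 2.222, 0.002]
ft_force: [-0.1, -0.3, 0.1]
width: 0.003
```

```bash
python3 - <<'E'
from h import *
ims=[env.camera('scene')[100:300,200:440],env.camera('top')[150:290,240:400]]
o=np.hstack([cv2.resize(i,(400,400),interpolation=cv2.INTER_CUBIC) for i in ims])
cv2.imwrite('pics/end.png',o[:,:,::-1]);print(env.read_state()['ft_force'])
f=cv2.cvtColor(env.camera('top'),cv2.COLOR_RGB2HSV)
g=cv2.cvtColor(cv2.imread('pics/top0.png'),cv2.COLOR_BGR2HSV)
for h in (g,f):
    m=(((h[...,0]<6)|(h[...,0]>172))&(h[...,1]>170)&(h[...,2]>60)).astype(np.uint8)
    m[:,:260]=0;m[:,380:]=0;m[:160]=0;m[265:]=0
    ct=max(cv2.findContours(m,0,2)[0],key=cv2.contourArea);print(cv2.boundingRect(ct))
E
```

```text
[0.7160304  0.16450418 0.10254295]
(280, 177, 84, 73)
(280, 177, 84, 73)
```

View pics/end.png

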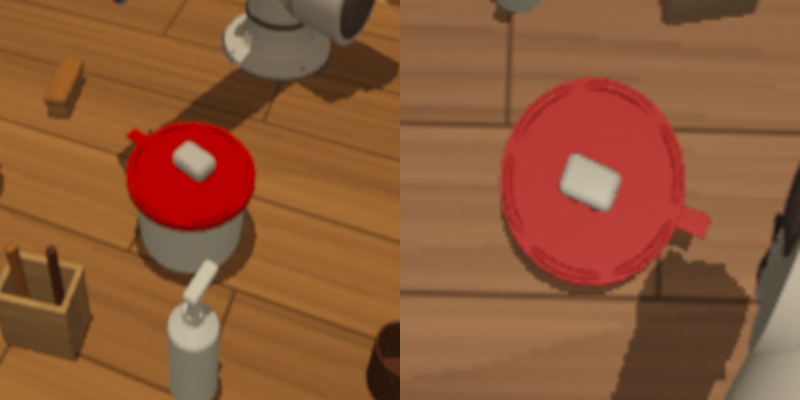

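The rim now lies flat in both views. The soap is in the middle of the lid and the pail has not moved (same bounding box, (280,177,84,73)). The arm is clear on the right, touching nothing.

```bash
python3 -c "
from rig import env
print(env.job_done())"
```

```text
the job is handed in; nothing more can be done
None
```

I pressed all six rim sections down in order, 1 to 6, anticlockwise from the tab, moved the arm clear and handed the job in at about 15 s of the 64 s allowed. Between sections I moved the shut fingertips along the rim about 12 mm above the home level, so they hopped low over the crests instead of sliding on the rim.

- **Presses:** each one ended at z ≈ 0.118 m, the height of a section fully home, with about 4–6 N upward. That is well under the 35 N limit.
- **Pail position:** before pressing, the two camera views put its centre within 2 mm of each other, and the rim joints seen by the wrist camera matched. Afterwards the lid's outline in the top camera was unchanged.
- **Final state:** the soap lies in the middle of the lid, and the wrist force was near zero once the arm was clear.
- **Not checked:** I had no direct reading of the rim joints, so "down" rests on the fingertip height and force. I did not measure the other items on the shelf again; the arm stayed well away from them. No check failed or disagreed, apart from a first colour mask that missed the lid and was corrected.

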